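Hold the well plate home against its sprung plunger

ROBOT

A 6-joint arm with a two-finger parallel gripper is mounted at the origin on the work surface. World frame = base frame: x ahead of the robot, y to its left, z up, the work surface at z = 0. Lengths are in m, angles in rad, forces in N, time in s.
With the tool pointing down it reaches from about 0.4 to 0.925 m from the base axis. Payload 12.5 kg.
Tool frame: the origin (TCP) lies on the centre line of the jaws, within the pads' length; the fingertips stand 11 mm ahead of it and the grasp point (between the pads) lies 8 mm behind it; z points along the fingers, y is the direction in which the jaws open and shut (so a half turn about z gives the same grasp; the last joint's range is limited). The gripper opens to 95 mm and grips with 3 to 60 N. Pads are 20 mm wide; open, the fingers measure 119 mm over their backs; the gripper's body (75 mm by 180 mm) begins 59 mm behind the grasp point.
Start: joints at [1.034, 0.491, 1.559, -0, 1.092, -0.106], TCP at [0.261, 0.568, 0.2] pointing down, gripper open.
Joint ranges: [-3.1, 3.1], [-0.84, 2.19], [0.05, 2.79], [-1.13, 4.28], [0.06, 2.93], [-2.69, 2.69]. Speed limits (rad/s): [2.22, 2.22, 2.79, 3.14, 3.14, 3.14].

INTERFACE

Orientations are given as a unit quaternion [x, y, z, w].
In Python, from workcell import r gives the robot as it stands.
- The arm moves only by the tool apply_moves, never from a script. Its arguments are lists of equal length, an entry for each row: "dp": the shift along the tool's x, y, z in cm, a list of three; "angular": the turn, a rotation vector about the tool's x, y, z in degrees, a list of three; "hand": the finger opening in cm, from 0 to 9.51. In form: {"dp": [[dx, dy, dz], ...], "angular": [[wx, wy, wz], ...], "hand": [hand, ...]}. A call has 1 to 12 rows; each row is the pose to reach, as a shift and turn from the pose commanded when the call began, along the tool's axes at that moment; what a row does not reach only later rows make up. A row lasts 1/8 s, in which the tool goes at most 62.5 mm and 10.7 degrees, less where a joint would pass 70% of its speed; a pose out of reach is approached as far as the arm can. A call with a gripper value outside its range is refused whole. The fingers move at their own pace and stop on an object; "force" is the grip in N (left out, the last holds). Time passes only in rows, so rows that repeat a pose let the fingers close. It gives the time, the measured TCP pose, the force and the opening at its end, in the units of the state.
- r.read_state(): the state, without advancing time (a new reading comes with each control period).
- r.get_image(name): name is "scene" or "top" or "wrist"; returns a dict with "img" (420x560x3 uint8, blue, green, red), "z_map" (420x560 float32, m along the optical axis (not along the pixel's ray), 0 where there is no reading), "K" (3x3 intrinsics, pixels), "R" (3x3) and "t" (3): a world point X has camera coordinates R X + t; the wrist camera has in their place "tool_from_camera" (4x4, takes a point from camera to tool coordinates, whose origin is the TCP and whose axes are the flange's). Camera axes: x right, y down, z forward; pixel columns grow to the right and rows downward; lengths in m; the calibration is good to about 2 mm. The wrist camera is an equidistant fisheye: a pixel r from the principal point sees the ray r / f radians off the axis. A picture is of the moment at which its call begins: read the wrist's pose just before it.
- r.close_job(): hands the job in, once; it reports no verdict.
The state is a dict: "time_s": time; "joints": joint angles; "dq": joint speeds; "tau": joint torques, N m; "tool_pos": TCP position; "tcp_rot": TCP orientation; "force": force on the tool from outside, world axes, zero at the start; "ft_torque": the same for the moment, N m; "finger_gap": finger opening in m.
Only numpy, scipy, OpenCV 4.12 (cv2) and the standard library are available. Lean on these libraries where they do the work, as an engineer would, in place of code of your own. Each camera call takes 0.05 s, during which the arm holds its last target.

TASK

Swing the lamp arm of the plate nest to either side until its head is well clear of the well plate lying in the nest. Then, with the fingertips, gently push that plate along the nest against the sprung plunger until it sits firmly home against the steel stop bar, and finish while still holding it pressed there. Leave the other things on the bench where they are.

Things in the scene. Friction and masses are not known exactly. Their poses are not given: they have to be found in the camera images.
- nest: aluminium plate nest fixed to the bench; base 10 mm thick, 165 mm wide (y), own x from -100 to +175 mm. Origin: bench level, under the centre of a home plate; x = push direction, from the open front to plunger and stop bar, y left, z up. End rails 12 mm above the base, inner faces y = +-67 mm, guide the plate with 3 mm play. Plunger block at x = 79 mm, 40 mm high; lamp post at x = 150 mm
- plate: white 96-well plate, loose, 86 mm (its x) by 128 mm (its y) by 27 mm high, 70 to 140 g, on the nest's base (underside 10 mm above the bench); origin at the centre of its underside. It starts 14 to 34 mm short of home (nest -x). Push its near long side at mid-length (a wide contact can hold it askew), 17 to 27 mm above the bench. More than 60 N from the fingers is forcing it
- stop: hard stop across the nest behind the plate: a fixed steel bar 124 mm long (nest y), 16 mm thick, 22 mm high on the base, with a 24 mm slot in its middle for the plunger; origin at the bottom centre of the face that the plate meets, at nest x = 43 mm, y = 0, 10 mm above the bench. The plate is home when its far long side presses on it
- plunger (a joint): travel of the sprung plunger, a steel pin of 12 mm diameter at nest y = 0, 24 mm above the bench, facing nest -x: 0 = free, 12 mm proud of the stop bar; about 0.012 m when the plate is home. Spring force 2 N at 0, 6 N at 0.012 m (pushes the plate back if let go); the plate's sliding friction (coefficient about 0.2; grows if the fingers also bear down) adds 1 to 3 N: press with some 12 to 30 N
- lamp (a joint): angle of the lamp arm about its upright post: 0 = head over the plate (arm along nest -x), starts within 0.4 of that; positive = anticlockwise from above, head towards nest -y; negative = towards nest +y; end stops at +-1.5 rad. Friction hinge, stays where left, takes about 1 N at the knob. Well clear means beyond 1.0 rad to either side
- lamp_knob (a point): middle of the black knob (18 mm diameter, 36 mm tall, upright) on top of the lamp head, 138 mm above the bench, 155 mm from the arm's hinge axis. The white head below it is 66 mm (along the arm) by 84 mm, from 96 to 120 mm above the bench
- lamp_hinge (a point): point on the lamp arm's vertical hinge axis, at nest x = 150 mm, y = 0
- flask: bystander: small capped bottle, 40 mm diameter, 70 mm tall, stands left of the nest; origin at its underside
- marker: bystander: marker pen, 135 mm long, lies right of the nest; origin at its underside
- tipbox: bystander: pipette tip box 84 x 122 x 62 mm; origin at the centre of its underside
- spare: bystander: a second white 96-well plate, same size, lying on the bench away from the nest; origin at the centre of its underside
- reservoir: bystander: white open trough 45 x 128 x 30 mm; origin at the centre of its underside
- rack: bystander: grey tube rack with tubes, 60 x 120 x 58 mm; origin at the centre of its underside
- pipette: bystander: hand pipette lying on the bench, about 280 mm long, 30 mm thick; origin at its underside

How it is judged:
On the way, in this order (a step that is already met when the one before it is completed fails the run):
1. the lamp arm is swung clear of the plate, beyond 1.0 rad to either side ((value of joint lamp above 1 rad or value of joint lamp below -1 rad)), for 0.2 s.
2. the plate is pressed home on the stop bar against the plunger by the fingers (value of joint plunger above 0.01 m and contact force between plate and stop above 2 N and contact force between the fingers and plate above 5 N and angle between the x axis of plate and the x axis of nest, either way round below 0.03 rad and angle between plate's own z axis and vertical below 0.05 rad), for 0.5 s.
At the end, for the whole second after the job is handed in: The lamp arm is beyond 1.0 rad to either side; the plate lies flat and square (0.03 rad), presses the stop bar with more than 2 N, has the plunger pushed in by more than 10 mm, is at rest, and is still held there by the fingers with more than 5 N (all of step 2 and (value of joint lamp above 1 rad or value of joint lamp below -1 rad) and linear speed of plate below 0.01 m/s); the arm keeps its last pose, push and grip.
It fails at once if a bystander is moved by more than 30 mm (distance of any of flask, marker, tipbox, spare, reservoir, rack, pipette from where it was at the start of the episode above 0.03 m).
It fails at once if the plate is forced (more than 60 N from the fingers) (contact force between the fingers and plate above 60 N).
It fails at once if the plate is lifted out of the nest (z of plate in the frame of nest above 0.03 m).
It also fails if it takes over 64 s, if anything falls off the work surface, if the arm or the gripper's body presses on something with over 40 N, if the wrist force passes 120 N, or if a joint passes its speed limit or range.

## Working session

There is one attempt and no reset: what is moved stays moved. The work goes in short steps, Python scripts to look and compute and a tool call to move; the robot and the scene stay as the last step left them, time stands still between calls to the robot, and variables do not carry over. Pictures are saved under pics/ and viewed, and the job is handed in when it is done.

Besides the shell and the picture viewer there is one more tool, called after ">>>" as a command line: name --argument value ..., lists and objects as JSON in quotes. apply_moves: Moves the arm, as the interface text tells. Its arguments: {"type":"object","properties":{"dp":{"type":"array"},"angular":{"type":"array"},"hand":{"type":"array"},"force":{"type":"number"}},"required":["dp","angular","hand"]}

```bash
mkdir -p pics; ls; cat > h.py <<'E'
import numpy as np, cv2
from workcell import r
def save(n,f):
    d=r.get_image(n); cv2.imwrite('pics/'+f+'.png',d['img']); np.savez('pics/'+f+'.npz',**d); return d
def pt(d,u,v,z=None):
    K,R,t=d['K'],d['R'],d['t']; ray=np.linalg.inv(K)@np.array([u,v,1.]); c=-R.T@t; w=R.T@ray
    if z is None: s=d['z_map'][int(v),int(u)]
    else: s=(z-c[2])/w[2]
    return c+s*w
E
python3 - <<'E'
from h import *
print(r.read_state())
for n in ['scene','top']:
    d=save(n,n+'0'); print(d['K'],-d['R'].T@d['t'],d['R'])
E
```

```text
pics
{'time_s': 0.0, 'joints': array([ 1.03441387e+00,  4.91581761e-01,  1.55944512e+00, -1.39812547e-05,
        1.09171022e+00, -1.05587983e-01]), 'dq': array([0.00014392, 0.00029854, 0.00176638, 0.00079757, 0.00040625,
       0.00027965]), 'tau': array([ 4.03604326e-05, -6.12642646e+01, -2.58180159e+01,  6.92252791e-02,
        4.82313917e-02, -9.20005618e-05]), 'tool_pos': array([0.26083674, 0.56768123, 0.19894946]), 'tcp_rot': array([ 2.13732314e-01,  9.76892098e-01, -5.44953880e-04, -1.74652440e-04]), 'force': array([ 0.26432239,  0.15635953, -0.96881847]), 'ft_torque': array([-0.01199138, -0.01110561,  0.00067761]), 'finger_gap': 0.09495842153163142}
[[413.10394796   0.         278.3495308 ]
 [  0.         413.10394796 200.06951824]
 [  0.           0.           1.        ]] [ 1.15338159 -0.32361921  0.79631433] [[ 0.4586511   0.88861342 -0.0023137 ]
 [ 0.62678679 -0.32535473 -0.70801315]
 [-0.62990277  0.32328081 -0.70619546]]
[[413.27252159   0.         276.08647115]
 [  0.         413.27252159 211.31266078]
 [  0.           0.           1.        ]] [0.29351498 0.0165945  1.29531922] [[-0.01951513 -0.99977737  0.0080233 ]
 [-0.98313001  0.01772924 -0.18204687]
 [ 0.18186409 -0.01144061 -0.98325712]]
```

View pics/scene0.png

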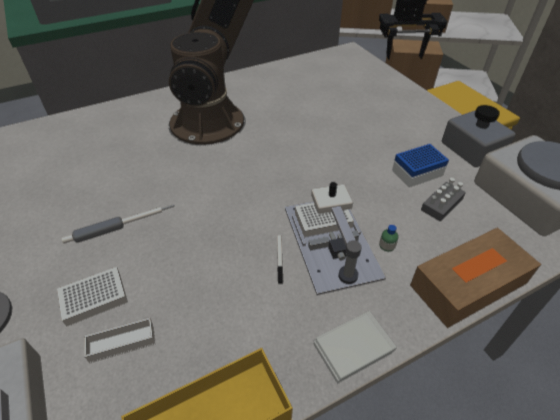

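View pics/top0.png

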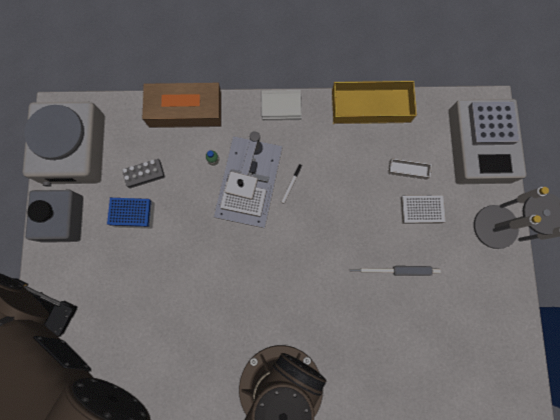

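```bash
python3 - <<'E'
import cv2
a=cv2.imread('pics/top0.png')[115:240,190:320]
b=cv2.imread('pics/scene0.png')[170:300,270:400]
cv2.imwrite('pics/z0.png',cv2.resize(cv2.hconcat([cv2.resize(a,(400,385),interpolation=2),cv2.resize(b,(385,385),interpolation=2)]),None,fx=1,fy=1))
cv2.imwrite('pics/z1.png',cv2.resize(a,None,fx=4.5,fy=4.5,interpolation=2))
E
```

```text
(no output)
```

View pics/z0.png

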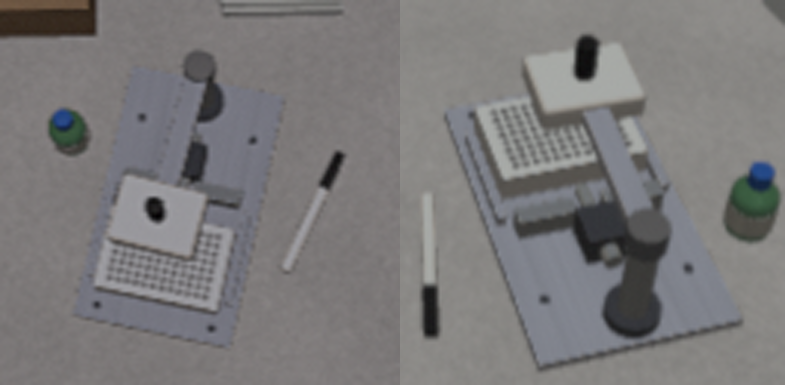

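View pics/z1.png

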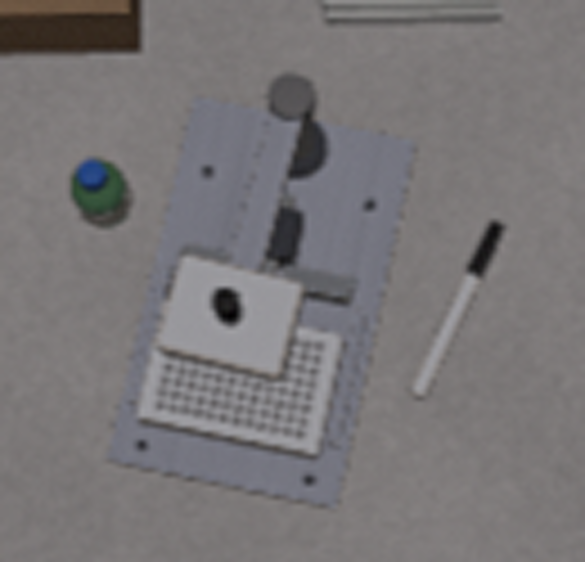

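The zoomed top view (scale 4.5, offset 190,115) shows the nest corners at about (110,462), (335,505), (415,142) and (195,98), and the knob at (227,305). The plate's near side runs from (138,418) to (318,455), the flask is at (97,190) and the marker runs from (420,393) to (497,225).

```bash
cat > m.py <<'E'
from h import *
d=dict(np.load('pics/top0.npz'))
f=lambda u,v,z:pt(d,190+(u+.5)/4.5-.5,115+(v+.5)/4.5-.5,z)
C=[f(*c,.01) for c in [(110,462),(335,505),(415,142),(195,98)]]  # frontleft, frontright, backright, backleft
C=np.array(C); print(C.round(3)); L=[np.linalg.norm(C[i]-C[i-1]) for i in range(4)]; print(L)
vx=(C[2]+C[3]-C[0]-C[1]); vy=(C[0]+C[3]-C[1]-C[2])
print(np.arctan2(vx[1],vx[0]),np.arctan2(-vy[0],vy[1]))
a=(np.arctan2(vx[1],vx[0])+np.arctan2(-vy[0],vy[1]))/2
ex=np.array([np.cos(a),np.sin(a),0]);ey=np.array([-ex[1],ex[0],0])
o=C.mean(0)-ex*.0375;o[2]=0
print('o',o,'yaw',a)
N=lambda p:np.array([(p-o)@ex,(p-o)@ey,p[2]])
k=f(227,305,.138);kt=f(222,292,.156);print('knob',k,kt,N(k),N(kt))
h=o+.15*ex;print('hinge',h,'dist',np.linalg.norm((k-h)[:2]))
n=N(k)-np.array([.15,0,0]);print('lamp',np.arctan2(-n[1],-n[0]))
for p in [(138,418),(318,455),(340,335)]: print('plate',N(f(*p,.037)))
for p in [(352,290),(350,302)]:print('stop',N(f(*p,.032)))
print('post top',N(f(292,97,.12)))
print('flask',f(97,190,.05),N(f(97,190,.05)));print('marker',N(f(420,393,.008)),N(f(497,225,.008)))
E
python3 m.py
python3 - <<'E'
from h import *
d=dict(np.load('pics/scene0.npz'))
# knob in scene by dark mask
z=d['img'].astype(int).max(2)[178:200,322:345]
ys,xs=np.where(z<40);print(xs.min()+322,xs.max()+322,ys.min()+178,ys.max()+178)
print(pt(d,333,189,.138), pt(d,333,189))
E
```

```text
[[ 0.516  0.197  0.01 ]
 [ 0.482  0.04   0.01 ]
 [ 0.747 -0.021  0.01 ]
 [ 0.783  0.138  0.01 ]]
[np.float64(0.27381487399808857), np.float64(0.16053848122593206), np.float64(0.27148921074739296), np.float64(0.1631875949214832)]
-0.22428820777738148 -0.21621316343389926
o [0.59533124 0.09678125 0.        ] yaw -0.22025068560564037
knob [0.59424627 0.10535053 0.138     ] [0.59808465 0.10709449 0.156     ] [-0.00293092  0.00812523  0.138     ] [0.00043372 0.01066565 0.156     ]
hinge [0.74170765 0.06401011 0.        ] dist 0.1531466182747846
lamp -0.05308013254801197
plate [-0.06964891  0.06417192  0.037     ]
plate [-0.07007707 -0.06254296  0.037     ]
plate [ 0.01581341 -0.0600622   0.037     ]
stop [ 0.05038658 -0.06135229  0.032     ]
stop [ 0.04161653 -0.06174036  0.032     ]
post top [ 0.14919839 -0.00118264  0.12      ]
flask [0.70130509 0.20235068 0.05      ] [0.08034961 0.12617171 0.05      ]
marker [-0.00729428 -0.12211817  0.008     ] [ 0.1248689  -0.15214439  0.008     ]
330 335 183 195
[0.59226141 0.10683346 0.138     ] [0.59919857 0.10151174 0.14613878]
```

The sizes check out: base 163×272 mm, knob to hinge 153 mm, post top at nest x = 149 mm. The lamp starts at about -0.06 rad. I'll swing it to the right (positive), where only the low marker lies, and go above the knob first.

>>> apply_moves --dp '[[-5,-2.8,0],[-10,-5.7,0],[-15,-8.5,0],[-20,-11.4,0],[-25,-14.2,0],[-30,-17.1,0],[-35,-19.9,0],[-40,-22.8,0],[-45,-25.6,0],[-49.4,-28.1,0],[-49.4,-28.1,0],[-49.4,-28.1,0]]' --angular '[[0,0,0],[0,0,0],[0,0,0],[0,0,0],[0,0,0],[0,0,0],[0,0,0],[0,0,0],[0,0,0],[0,0,0],[0,0,0],[0,0,0]]' --hand '[5,5,5,5,5,5,5,5,5,5,5,5]' --force 10

```text
time_s: 1.6
tool_pos: [0.5921, 0.1064, 0.1992]
tcp_rot: [0.214, 0.977, 0.0, -0.0]
force: [-0.1, 0.2, 0.5]
finger_gap: 0.0501
```

```bash
python3 - <<'E'
from h import *
s=r.read_state();print(s)
d=save('scene','s1');cv2.imwrite('pics/s1z.png',cv2.resize(d['img'][80:320,220:420],None,fx=2.4,fy=2.4))
E
```

```text
{'time_s': 1.6, 'joints': array([ 6.79694390e-02,  4.58164964e-01,  1.61848822e+00,  3.15653830e-04,
        1.06588680e+00, -1.07171886e+00]), 'dq': array([ 0.02262655, -0.00954313,  0.00464675, -0.00043576, -0.00091751,
        0.00074142]), 'tau': array([-1.57964889e+00, -5.78949702e+01, -2.57139373e+01, -4.19661985e-02,
        6.92925090e-02, -3.47824639e-02]), 'tool_pos': array([0.59205166, 0.10643548, 0.19915977]), 'tcp_rot': array([ 2.13963271e-01,  9.76841581e-01,  8.03037008e-08, -4.93385430e-04]), 'force': array([-0.147314  ,  0.15028912,  0.52396593]), 'ft_torque': array([0.02062116, 0.02060457, 0.01785951]), 'finger_gap': 0.05010617675843372}
```

View pics/s1z.png

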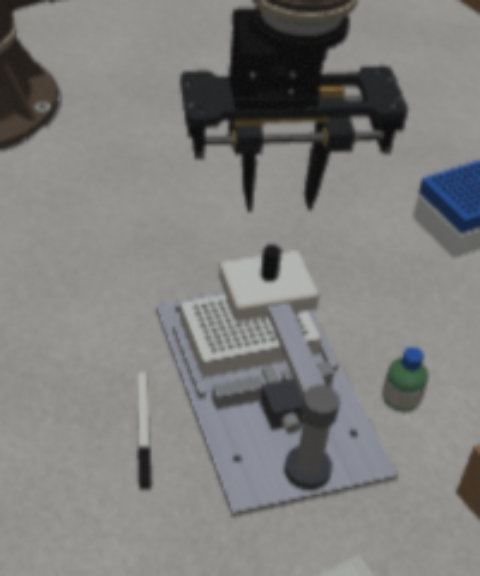

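The picture shows the knob at (270,262), centred below the open fingers (tips at 250 and 310). I'll go down around it.

>>> apply_moves --dp '[[0,0,2],[0,0,4],[0,0,5.6],[0,0,5.6],[0,0,5.6],[0,0,5.6]]' --angular '[[0,0,0],[0,0,0],[0,0,0],[0,0,0],[0,0,0],[0,0,0]]' --hand '[5,5,5,3,3,3]'

```text
time_s: 2.4
tool_pos: [0.5928, 0.1064, 0.1443]
tcp_rot: [0.214, 0.977, 0.0, 0.001]
force: [-0.3, -0.5, -0.9]
finger_gap: 0.0311
```

```bash
cat > arc.py <<'E'
import numpy as np
from scipy.spatial.transform import Rotation as R
from h import *
s=r.read_state(); Q=R.from_quat(s['tcp_rot']).as_matrix(); p=s['tool_pos']; print(p,s['force'],s['finger_gap'])
a=-.2203; ex=np.array([np.cos(a),np.sin(a),0]); ey=np.array([-ex[1],ex[0],0]); h=np.array([.7417,.0640,p[2]])
for q in np.arange(.05,1.36,.1):
    w=h+.155*(-np.cos(q)*ex-np.sin(q)*ey)
    print(round(q,2),(Q.T@(w-p)*100).round(1),w.round(3))
E
python3 arc.py
```

```text
[0.59280059 0.10641609 0.1442807 ] [-0.29287639 -0.45312257 -0.88003409] 0.031107909279252263
0.05 [-0.3 -1.6 -0. ] [0.589 0.09  0.144]
0.15 [-0.8 -3.1 -0. ] [0.587 0.075 0.144]
0.25 [-1.4 -4.5 -0. ] [0.587 0.059 0.144]
0.35 [-2.2 -5.9 -0. ] [0.588 0.044 0.144]
0.45 [-3.1 -7.1 -0. ] [0.591 0.029 0.144]
0.55 [-4.1 -8.3 -0. ] [0.595 0.014 0.144]
0.65 [-5.2 -9.4 -0. ] [ 0.601 -0.001  0.144]
0.75 [ -6.4 -10.3  -0. ] [ 0.608 -0.014  0.144]
0.85 [ -7.7 -11.2   0. ] [ 0.616 -0.027  0.144]
0.95 [ -9.1 -11.9   0. ] [ 0.626 -0.039  0.144]
1.05 [-10.6 -12.4   0. ] [ 0.637 -0.05   0.144]
1.15 [-12.1 -12.8   0. ] [ 0.649 -0.06   0.144]
1.25 [-13.6 -13.    0. ] [ 0.662 -0.069  0.144]
1.35 [-15.1 -13.1   0. ] [ 0.676 -0.076  0.144]
```

>>> apply_moves --dp '[[-0.3,-1.6,0],[-0.8,-3.1,0],[-1.4,-4.5,0],[-2.2,-5.9,0],[-3.1,-7.1,0],[-4.1,-8.3,0],[-5.2,-9.4,0],[-6.4,-10.3,0],[-7.7,-11.2,0],[-9.1,-11.9,0],[-10.6,-12.4,0],[-12.1,-12.8,0]]' --angular '[[0,0,-5],[0,0,-10],[0,0,-15],[0,0,-20],[0,0,-25],[0,0,-30],[0,0,-35],[0,0,-40],[0,0,-45],[0,0,-50],[0,0,-55],[0,0,-60]]' --hand '[3,3,3,3,3,3,3,3,3,3,3,3]'

```text
time_s: 3.9
tool_pos: [0.6495, -0.0611, 0.1441]
tcp_rot: [-0.305, 0.952, -0.0, 0.0]
force: [0.5, 0.2, -0.1]
finger_gap: 0.0301
```

```bash
python3 arc.py; python3 - <<'E'
from h import *
d=save('scene','s2');cv2.imwrite('pics/s2z.png',cv2.resize(d['img'][80:320,200:420],None,fx=2.4,fy=2.4))
E
```

```text
[ 0.64951038 -0.06105491  0.14414996] [ 0.45175219  0.15428792 -0.05811074] 0.03013466178894575
0.05 [-3.8 15.8 -0. ] [0.589 0.09  0.144]
0.15 [-2.8 14.7 -0. ] [0.587 0.075 0.144]
0.25 [-1.9 13.5 -0. ] [0.587 0.059 0.144]
0.35 [-1.1 12.1 -0. ] [0.588 0.044 0.144]
0.45 [-0.4 10.7 -0. ] [0.591 0.029 0.144]
0.55 [ 0.1  9.3 -0. ] [0.595 0.014 0.144]
0.65 [ 0.5  7.8 -0. ] [ 0.601 -0.001  0.144]
0.75 [ 0.7  6.2 -0. ] [ 0.608 -0.014  0.144]
0.85 [ 0.7  4.7 -0. ] [ 0.616 -0.027  0.144]
0.95 [ 0.6  3.1 -0. ] [ 0.626 -0.039  0.144]
1.05 [ 0.4  1.6 -0. ] [ 0.637 -0.05   0.144]
1.15 [-0.   0.1 -0. ] [ 0.649 -0.06   0.144]
1.25 [-0.6 -1.4  0. ] [ 0.662 -0.069  0.144]
1.35 [-1.2 -2.7  0. ] [ 0.676 -0.076  0.144]
```

View pics/s2z.png

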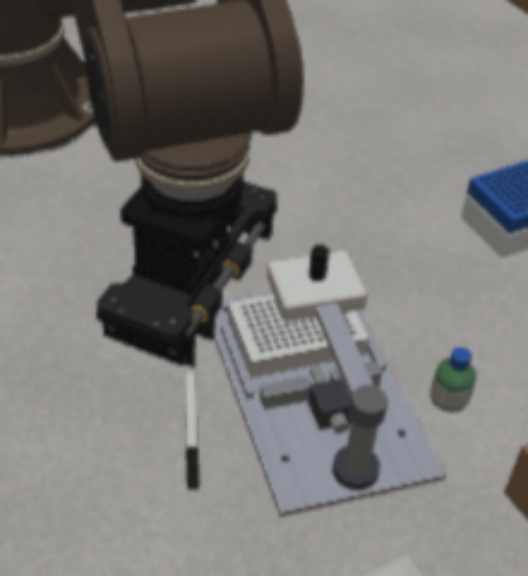

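The lamp hasn't moved: the knob is still at full-frame pixel (332,189). I'll find out why before moving again.

```bash
python3 - <<'E'
from h import *
def pr(d,X):
    c=d['R']@X+d['t'];c=d['K']@c;return (c[:2]/c[2]).round(1)
d=dict(np.load('pics/s1.npz'))
from scipy.spatial.transform import Rotation as R
Q=R.from_quat([.214,.9768,0,0]).as_matrix()
for s in(1,-1):print('tip s1',pr(d,np.array([.5921,.1064,.1882])+s*.025*Q[:,1])-[220,80], (pr(d,np.array([.5921,.1064,.1882])+s*.025*Q[:,1])-[220,80])*2.4)
print('knob bottom/top',pr(d,np.array([.5925,.106,.12])),pr(d,np.array([.5925,.106,.156])))
d2=save('top','t2');cv2.imwrite('pics/t2z.png',cv2.resize(d2['img'][100:260,180:340],None,fx=3.5,fy=3.5))
print(d['z_map'][170:200:3,333], pt(d,333,186),pt(d,340,200))
E
```

```text
tip s1 [126.   92.3] [302.4  221.52]
tip s1 [103.7  93. ] [248.88 223.2 ]
knob bottom/top [332.1 194.7] [333.5 183.5]
[0.         1.2099144  1.1994623  1.1882596  0.9483999  0.94334286
 0.9422932  0.94990695 0.9526899  0.9607581 ] [0.6000411  0.09980754 0.15694829] [0.61152467 0.11633256 0.11467902]
```

View pics/t2z.png

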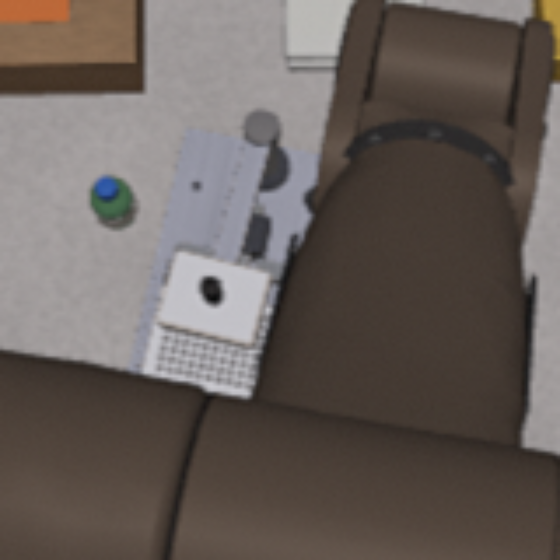

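```bash
python3 - <<'E'
from h import *
d=dict(np.load('pics/s1.npz'))
# points closeby tool above z .16
H,W=d['z_map'].shape
pts=[]
for v in range(120,180):
  for u in range(290,400):
    if d['z_map'][v,u]>0:
      p=pt(d,u,v)
      if abs(p[0]-.59)<.06 and abs(p[1]-.106)<.1 and .15<p[2]<.26: pts.append((u,v,*p))
P=np.array(pts)
for v in range(150,180,2):
  q=P[P[:,1]==v]
  if len(q): print(v,[(int(a[0]),*(a[2:].round(3))) for a in q][:10])
d=r.get_image('wrist');print(d['tool_from_camera'],d['K']);cv2.imwrite('pics/w2.png',d['img'])
E
```

```text
150 [(321, np.float64(0.583), np.float64(0.07), np.float64(0.259)), (348, np.float64(0.598), np.float64(0.129), np.float64(0.248)), (349, np.float64(0.603), np.float64(0.128), np.float64(0.252)), (350, np.float64(0.612), np.float64(0.124), np.float64(0.259)), (353, np.float64(0.615), np.float64(0.129), np.float64(0.26))]
152 [(321, np.float64(0.581), np.float64(0.072), np.float64(0.251)), (322, np.float64(0.588), np.float64(0.069), np.float64(0.257)), (323, np.float64(0.591), np.float64(0.07), np.float64(0.259)), (325, np.float64(0.591), np.float64(0.075), np.float64(0.257)), (326, np.float64(0.592), np.float64(0.077), np.float64(0.258)), (348, np.float64(0.597), np.float64(0.131), np.float64(0.242)), (349, np.float64(0.605), np.float64(0.127), np.float64(0.248)), (350, np.float64(0.612), np.float64(0.124), np.float64(0.254)), (351, np.float64(0.614), np.float64(0.125), np.float64(0.256)), (352, np.float64(0.616), np.float64(0.126), np.float64(0.256))]
154 [(321, np.float64(0.578), np.float64(0.074), np.float64(0.243)), (322, np.float64(0.59), np.float64(0.069), np.float64(0.253)), (
[... 3682 characters left out ...]
12), np.float64(0.124), np.float64(0.216)), (349, np.float64(0.613), np.float64(0.126), np.float64(0.216)), (350, np.float64(0.616), np.float64(0.126), np.float64(0.218))]
168 [(323, np.float64(0.592), np.float64(0.073), np.float64(0.214)), (324, np.float64(0.592), np.float64(0.076), np.float64(0.214))]
[[ 2.97258553e-04 -9.65360971e-01 -2.60917819e-01  7.27243706e-02]
 [ 9.99999945e-01  2.49260571e-04  2.17049608e-04 -2.29580705e-04]
 [-1.44494695e-04 -2.60917869e-01  9.65360992e-01 -1.86018357e-01]
 [ 0.00000000e+00  0.00000000e+00  0.00000000e+00  1.00000000e+00]] [[325.1922621    0.         279.85664118]
 [  0.         325.1922621  210.00916794]
 [  0.           0.           1.        ]]
```

View pics/w2.png

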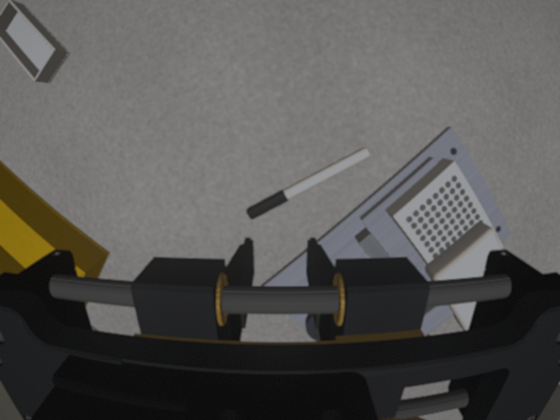

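```bash
python3 - <<'E'
from h import *
print(r.read_state()['tool_pos'],r.read_state()['tcp_rot'])
d=r.get_image('wrist');T=d['tool_from_camera'];K=d['K'];Z=d['z_map']
def wp(u,v):
    x,y=(u-K[0,2])/K[0,0],(v-K[1,2])/K[1,1];th=np.hypot(x,y);k=np.tan(th)/th if th else 1
    c=np.array([x*k,y*k,1])*Z[v,u];return (T@np.append(c,1))[:3].round(4)
for u,v in [(248,241),(248,245),(248,252),(246,262),(243,280),(315,241),(314,245),(316,252),(320,270),(460,165),(300,100),(450,240)]: print(u,v,Z[v,u],wp(u,v))
cv2.imwrite('pics/w2z.png',cv2.resize(d['img'][220:340,200:360],None,fx=4.5,fy=4.5))
# scene now too
E
```

```text
[ 0.6491032  -0.06082257  0.14371152] [-3.02351342e-01  9.53196529e-01 -5.65788854e-05  1.98754045e-04]
248 241 0.17288046 [ 0.0116 -0.0172 -0.0234]
248 245 0.16750303 [ 0.0115 -0.0167 -0.0291]
248 252 0.16271058 [ 0.0098 -0.0163 -0.0345]
246 262 0.15180998 [ 0.0094 -0.0162 -0.0459]
243 280 0.13396077 [ 0.0094 -0.0157 -0.0644]
315 241 0.17350161 [ 0.0114  0.0187 -0.0229]
314 245 0.16818564 [ 0.0112  0.0176 -0.0284]
316 252 0.16003332 [ 0.0108  0.0178 -0.037 ]
320 270 0.14013392 [ 0.0108  0.0174 -0.0576]
460 165 0.31698322 [0.0377 0.1974 0.1328]
300 100 0.31249905 [0.0975 0.02   0.1444]
450 240 0.3108846 [-0.039   0.1798  0.1058]
```

View pics/w2z.png

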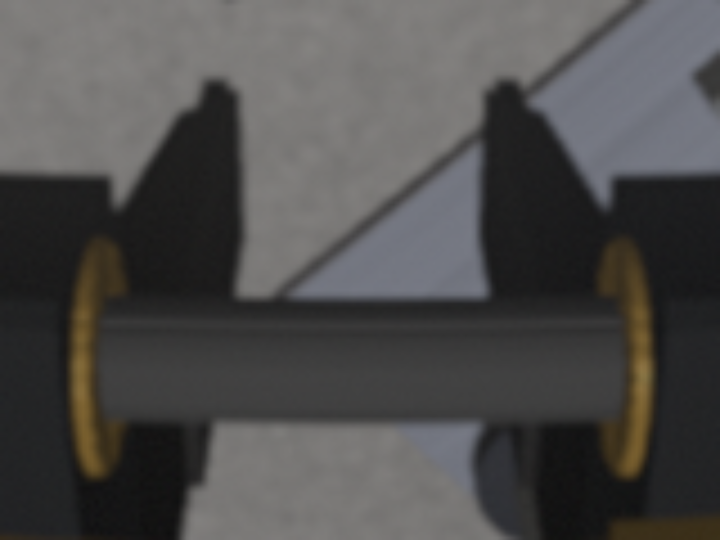

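The wrist depth and the scene view agree that the fingertips are about 10–20 mm behind the reported TCP, not 11 mm ahead. That means the sweep passed just over the knob (top at 156 mm). I'll go back above it and lower further in small steps.

>>> apply_moves --dp '[[0,0,-3],[-1,3.4,-3],[-2,6.8,-3],[-3,10.2,-3],[-4,13.6,-3],[-5,16.9,-3],[-5,16.9,-3],[-5,16.9,-3]]' --angular '[[0,0,8],[0,0,18],[0,0,28],[0,0,38],[0,0,48],[0,0,58],[0,0,60],[0,0,60]]' --hand '[5,5,5,5,5,5,5,5]'

```text
time_s: 5.1
tool_pos: [0.592, 0.1062, 0.1738]
tcp_rot: [0.213, 0.977, 0.0, 0.0]
force: [-0.2, 0.5, -0.3]
finger_gap: 0.0497
```

```bash
python3 - <<'E'
from h import *
d=save('scene','s3');cv2.imwrite('pics/s3z.png',cv2.resize(d['img'][130:230,270:400],None,fx=5,fy=5))
E
```

```text
(no output)
```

View pics/s3z.png

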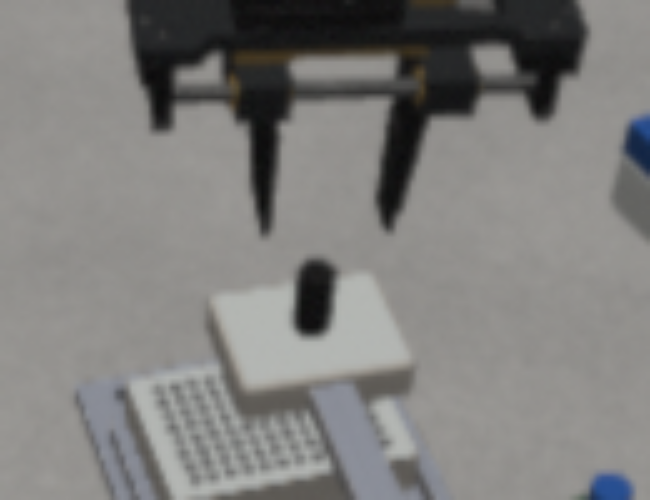

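The tips (263,235) and (388,230) are clearly above the knob top at (317,262), so they are at about z = 0.18. I'll lower to TCP z ≈ 0.124.

>>> apply_moves --dp '[[0,0,1.5],[0,0,3],[0,0,4],[0,0,4.5],[0,0,5],[0,0,5]]' --angular '[[0,0,0],[0,0,0],[0,0,0],[0,0,0],[0,0,0],[0,0,0]]' --hand '[5,5,5,5,4,3]'

```text
time_s: 5.9
tool_pos: [0.5921, 0.1063, 0.1234]
tcp_rot: [0.214, 0.977, 0.0, -0.0]
force: [0.5, -0.1, -0.1]
finger_gap: 0.035
```

```bash
python3 - <<'E'
from h import *
d=save('scene','s4');cv2.imwrite('pics/s4z.png',cv2.resize(d['img'][130:230,270:400],None,fx=5,fy=5))
E
```

```text
(no output)
```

View pics/s4z.png

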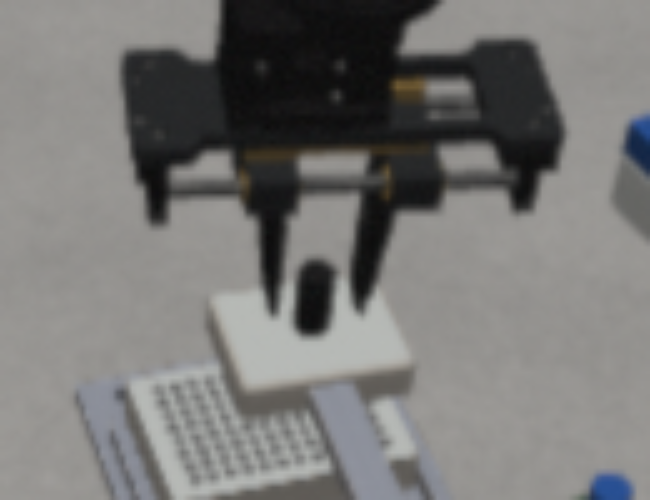

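The fingers now straddle the knob (tips at 275,315 and 358,312; knob at 314,297). I'll repeat the sweep.

>>> apply_moves --dp '[[-0.3,-1.6,0],[-0.8,-3.1,0],[-1.4,-4.5,0],[-2.2,-5.9,0],[-3.1,-7.1,0],[-4.1,-8.3,0],[-5.2,-9.4,0],[-6.4,-10.3,0],[-7.7,-11.2,0],[-9.1,-11.9,0],[-10.6,-12.4,0],[-12.1,-12.8,0]]' --angular '[[0,0,-5],[0,0,-10],[0,0,-15],[0,0,-20],[0,0,-25],[0,0,-30],[0,0,-35],[0,0,-40],[0,0,-45],[0,0,-50],[0,0,-55],[0,0,-60]]' --hand '[3,3,3,3,3,3,3,3,3,3,3,3]'

```text
time_s: 7.45
tool_pos: [0.6489, -0.0608, 0.124]
tcp_rot: [-0.305, 0.952, 0.0, 0.0]
force: [0.1, 2.2, -0.1]
finger_gap: 0.0302
```

```bash
python3 arc.py|tail -5; python3 - <<'E'
from h import *
d=save('scene','s5');cv2.imwrite('pics/s5z.png',cv2.resize(d['img'][80:320,200:420],None,fx=2.4,fy=2.4))
E
```

```text
0.95 [ 0.6  3.1 -0. ] [ 0.626 -0.039  0.124]
1.05 [ 0.4  1.5 -0. ] [ 0.637 -0.05   0.124]
1.15 [-0.  0.  0.] [ 0.649 -0.06   0.124]
1.25 [-0.6 -1.4  0. ] [ 0.662 -0.069  0.124]
1.35 [-1.3 -2.8  0. ] [ 0.676 -0.076  0.124]
```

View pics/s5z.png

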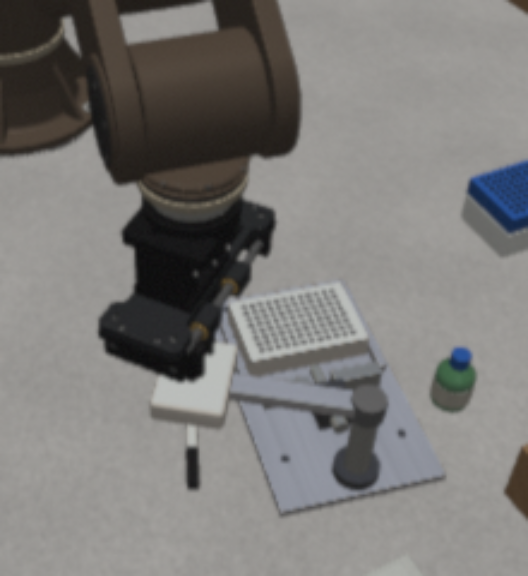

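The lamp arm now points right, head at (195,390). I'll push a little further for margin and lift off.

>>> apply_moves --dp '[[-0.5,-1.2,0],[-1.1,-2.5,0],[-1.1,-2.5,0],[-1.1,-2.3,-2],[-1.1,-2.3,-6],[-1.1,-2.3,-9],[-1.1,-2.3,-9]]' --angular '[[0,0,0],[0,0,0],[0,0,0],[0,0,0],[0,0,0],[0,0,0],[0,0,0]]' --hand '[3,3,3,3.4,3.4,3.4,3.4]'

```text
time_s: 8.38
tool_pos: [0.6716, -0.0728, 0.2175]
tcp_rot: [-0.303, 0.953, -0.001, 0.003]
force: [0.6, -0.4, -0.8]
finger_gap: 0.0343
```

```bash
cat > plan.py <<'E'
import sys
from scipy.spatial.transform import Rotation as R
from h import *
a=-.2203; ex=np.array([np.cos(a),np.sin(a),0]); ey=np.array([-ex[1],ex[0],0]); o=np.array([.5953,.0968,0])
s=r.read_state(); Q=R.from_quat(s['tcp_rot']); p=s['tool_pos']
print('nest pos',(p-o)@ex,(p-o)@ey,p[2],'f',s['force'],'fnest',s['force']@ex,'j',s['joints'].round(3), 'gap',s['finger_gap'])
def go(nx,ny,z,tilt=None):
    w=o+nx*ex+ny*ey;w[2]=z
    d=(Q.inv().apply(w-p)*100).round(2)
    # target: tool y=ey, tool x=-ex, z down; tilt: tips forward
    ang=None
    if tilt is not None:
        T=R.from_matrix(np.column_stack([-ex,ey,[0,0,-1]]));T=R.from_rotvec(ey*np.radians(-tilt))*T
        ang=np.degrees((Q.inv()*T).as_rotvec()).round(2)
        print('tool z',T.as_matrix()[:,2]@ex)
    print((nx,ny,z),d,ang)
for g in sys.argv[1:]: go(*[float(x) for x in g.split(',')])
E
python3 plan.py -- 2>/dev/null|head -1; python3 plan.py -0.14,0,0.2,10 -0.14,0,0.2,0
```

```text
nest pos 0.11150621354125996 -0.14879048220032823 0.21754190419474823 f [ 0.57577138 -0.39830845 -0.77560513] fnest 0.648895414224606 j [-0.206  0.547  1.406  0.     1.183 -2.393] gap 0.034341553265135126
nest pos 0.11150621354125996 -0.14879048220032823 0.21754190419474823 f [ 0.57577138 -0.39830845 -0.77560513] fnest 0.648895414224606 j [-0.206  0.547  1.406  0.     1.183 -2.393] gap 0.034341553265135126
tool z 0.17364817766693036
(-0.14, 0.0, 0.2) [ 5.8  28.65  1.61] [ 4.06 -9.1  47.83]
tool z 0.0
(-0.14, 0.0, 0.2) [ 5.8  28.65  1.61] [-0.13  0.31 47.95]
```

>>> apply_moves --dp '[[1,4.8,0.3],[2,9.6,0.6],[3,14.4,0.9],[4,19.2,1.2],[5,24,1.4],[5.8,28.6,1.6],[5.8,28.6,1.6],[5.8,28.6,1.6]]' --angular '[[0.7,-1.5,8],[1.4,-3,16],[2,-4.6,24],[2.7,-6.1,32],[3.4,-7.6,40],[4.1,-9.1,47.8],[4.1,-9.1,47.8],[4.1,-9.1,47.8]]' --hand '[0,0,0,0,0,0,0,0]' --force 30

```text
time_s: 9.38
tool_pos: [0.4584, 0.1269, 0.1978]
tcp_rot: [0.108, 0.991, -0.01, 0.084]
force: [-0.0, 0.2, 0.0]
finger_gap: 0.0007
```

```bash
python3 plan.py -0.14,0,0.06 ; python3 - <<'E'
from h import *
d=save('scene','s6');cv2.imwrite('pics/s6z.png',cv2.resize(d['img'][60:300,200:420],None,fx=2.4,fy=2.4))
d=save('top','t6');cv2.imwrite('pics/t6z.png',cv2.resize(d['img'][110:270,180:340],None,fx=3.5,fy=3.5))
E
```

```text
nest pos -0.14013199232337253 -0.0004978566642636605 0.19775639684214177 f [-0.02672872  0.18018431  0.0294715 ] fnest -0.06545704602450934 j [ 0.17   0.227  2.01  -0.095  0.75  -1.118] gap 0.0007357531853543196
(-0.14, 0.0, 0.06) [ 2.31  0.06 13.58] None
```

View pics/s6z.png

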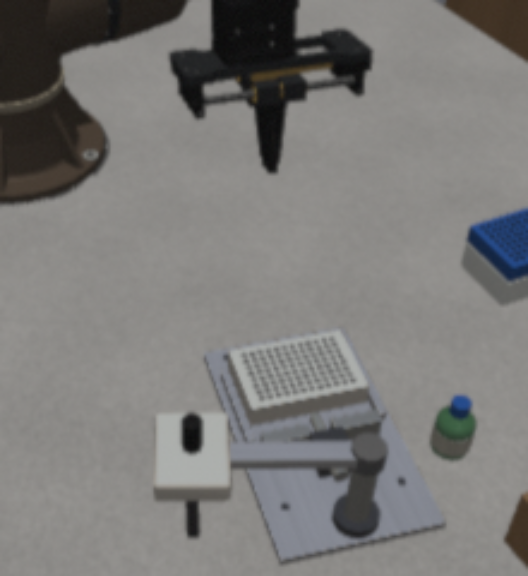

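View pics/t6z.png

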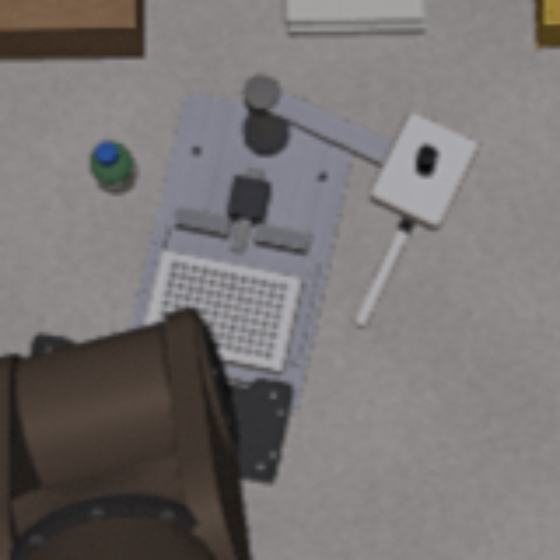

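The lamp is clear and its head is at (430,170) in the top view. The closed fingertips are at scene pixel (313,130). Next I'll measure the lamp angle, the plate and the tip offset.

```bash
python3 - <<'E'
from h import *
a=-.2203; ex=np.array([np.cos(a),np.sin(a),0]); ey=np.array([-ex[1],ex[0],0]); o=np.array([.5953,.0968,0])
N=lambda p:np.array([(p-o)@ex,(p-o)@ey,p[2]]).round(4)
d=dict(np.load('pics/t6.npz'));f=lambda u,v,z:pt(d,180+(u+.5)/3.5-.5,110+(v+.5)/3.5-.5,z)
k=N(f(427,160,.138));print(k,'lamp',np.arctan2(-k[1],.15-k[0]))
A=[N(f(*c,.037)) for c in [(165,252),(300,277),(280,370)]];print(A, 'yaw rel nest',np.arctan2(*(A[0]-A[1])[:2])*-1)
d=dict(np.load('pics/s6.npz'))
for v in range(118,134):
    print(v,[(N(pt(d,u,v)).tolist()) for u in (312,313,314)])
s=r.read_state();from scipy.spatial.transform import Rotation as R
Q=R.from_quat(s['tcp_rot']).as_matrix()
for t in (-.03,-.02,-.01,0,.011):
    X=s['tool_pos']+Q[:,2]*t;c=d['K']@(d['R']@X+d['t']);print(t,c[:2]/c[2],N(X))
print(s['tool_pos'])
E
```

```text
[ 0.1129 -0.1506  0.138 ] lamp 1.3292578377433124
[array([0.015 , 0.0626, 0.037 ]), array([ 0.0168, -0.0605,  0.037 ]), array([-0.0693, -0.0604,  0.037 ])] yaw rel nest 0.01462121632974582
118 [[-0.1317, -0.0076, 0.2533], [-0.1373, -0.003, 0.2489], [-0.1351, -0.0014, 0.25]]
119 [[-0.1351, -0.0062, 0.2481], [-0.1382, -0.0026, 0.2455], [-0.1378, -0.0002, 0.2453]]
120 [[-0.1367, -0.0054, 0.2442], [-0.1382, -0.0024, 0.2427], [-0.1356, -0.0009, 0.2441]]
121 [[-0.1339, -0.0063, 0.2434], [-0.1391, -0.0019, 0.2392], [-0.1366, -0.0003, 0.2406]]
122 [[-0.1369, -0.005, 0.2384], [0.6365, -0.2883, 0.7963], [-0.1354, -0.0006, 0.2386]]
123 [[-0.1357, -0.0053, 0.2365], [-0.1343, -0.0033, 0.237], [-0.1347, -0.0006, 0.2363]]
124 [[-0.1325, -0.0063, 0.2359], [-0.1339, -0.0033, 0.2345], [-0.1349, -0.0004, 0.2333]]
125 [[-0.1326, -0.0061, 0.233], [-0.134, -0.0031, 0.2316], [-0.1365, 0.0004, 0.2292]]
126 [[-0.1302, -0.0068, 0.2319], [-0.1339, -0.003, 0.2288], [-0.1338, -0.0005, 0.2284]]
127 [[-0.1315, -0.0062, 0.2281], [-0.1346, -0.0025, 0.2253], [-0.1325, -0.0008, 0.2264]]
128 [[-0.1325, -0.0056, 0.2245], [-0.1314, -0.0035, 0.2248], [-0.1341, 0.0, 0.2224]]
129 [[-0.1321, -0.0056, 0.2219], [-0.1345, -0.0022, 0.2196], [-0.1328, -0.0003, 0.2204]]
130 [[-0.1307, -0.006, 0.2201], [-0.1348, -0.0019, 0.2165], [-0.1313, -0.0007, 0.2186]]
131 [[-0.1288, -0.0065, 0.2185], [-0.132, -0.0028, 0.2157], [-0.1302, -0.0009, 0.2166]]
132 [[-0.1296, -0.006, 0.215], [-0.1301, -0.0033, 0.2142], [-0.4161, 0.1065, -0.0037]]
133 [[-0.41, 0.0975, -0.0017], [-0.4074, 0.1, -0.0004], [-0.4072, 0.1034, -0.0009]]
-0.03 [312.35634663 123.9466592 ] [-0.1446 -0.001   0.2271]
-0.02 [312.34137059 127.76940537] [-0.143  -0.001   0.2172]
-0.01 [312.32656844 131.5477663 ] [-0.1413 -0.001   0.2074]
0 [312.31193716 135.28251056] [-0.1396 -0.001   0.1975]
0.011 [312.29603661 139.34124771] [-0.1377 -0.001   0.1867]
[0.45887362 0.12634243 0.19750591]
```

The lamp is at 1.33 rad. Depth puts the tips about 17 mm above the TCP height. I'll lower in front of the nest, then touch the bench gently to calibrate the tip height.

>>> apply_moves --dp '[[0.7,0,4],[1.4,0,8],[2.1,0,12],[2.8,0,16],[3.2,0,18.5],[3.2,0,18.5],[3.2,0,18.5]]' --angular '[[0,0,0],[0,0,0],[0,0,0],[0,0,0],[0,0,0],[0,0,0],[0,0,0]]' --hand '[0,0,0,0,0,0,0]'

```text
time_s: 10.35
tool_pos: [0.4585, 0.1264, 0.0104]
tcp_rot: [0.11, 0.99, -0.01, 0.084]
force: [0.6, 0.1, 0.2]
finger_gap: 0.0002
```

```bash
python3 plan.py -0.14,0,-0.02 ; python3 - <<'E'
from h import *
d=save('scene','s7');cv2.imwrite('pics/s7z.png',cv2.resize(d['img'][100:260,240:400],None,fx=3.7,fy=3.7))
E
```

```text
nest pos -0.13999897654052484 -0.0009956690335097297 0.010364438669434234 f [0.57921531 0.0705516  0.21893901] fnest 0.5497996919920415 j [ 0.169  0.569  2.193 -0.287  0.231 -0.906] gap 0.00017368789927375795
(-0.14, 0.0, -0.02) [0.51 0.1  2.99] None
```

View pics/s7z.png

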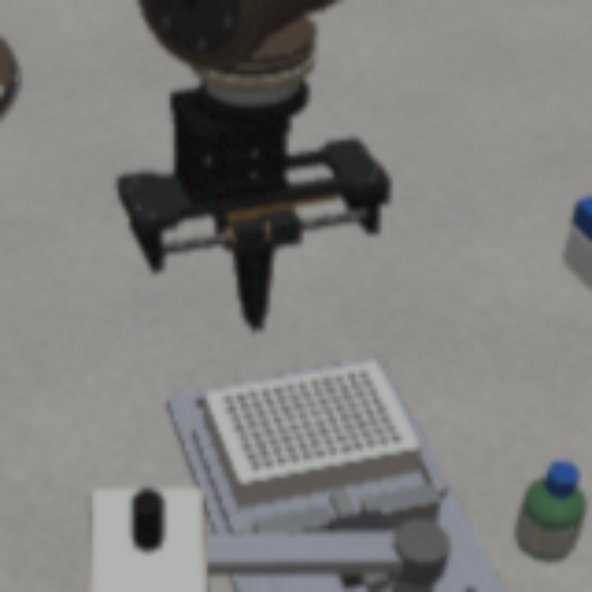

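```bash
cat > tip.py <<'E'
from h import *
import sys
a=-.2203; ex=np.array([np.cos(a),np.sin(a),0]); ey=np.array([-ex[1],ex[0],0]); o=np.array([.5953,.0968,0])
s=r.read_state(); d=r.get_image('scene'); K,R_,t=d['K'],d['R'],d['t']
v,u=np.mgrid[100:260,240:400]; Z=d['z_map'][100:260,240:400]
X=(np.stack([(u-K[0,2])/K[0,0],(v-K[1,2])/K[1,1],np.ones(u.shape)],-1)*Z[...,None]-t)@R_
n=np.stack([(X-o)@ex,(X-o)@ey,X[...,2]],-1)
tx,ty=(s['tool_pos']-o)@ex,(s['tool_pos']-o)@ey
m=(Z>0)&(d['img'][100:260,240:400].max(2)<70)&(abs(n[...,0]-tx-.008)<.02)&(abs(n[...,1]-ty)<.03)&(n[...,2]<s['tool_pos'][2]+.06)
q=n[m]; q=q[np.argsort(q[:,2])]
print('tcp',tx,ty,s['tool_pos'][2],'f',s['force']@ex,s['force']); print(q[:12].round(4), np.median(q[:12],0)-[tx,ty,s['tool_pos'][2]])
E
python3 tip.py
```

```text
tcp -0.13996634442637026 -0.0008262402241069064 0.010708080993238694 f 0.3593996298988503 [ 0.18124535 -0.83531321 -0.1251566 ]
[[-0.1466 -0.0069  0.0276]
 [-0.1323 -0.0029  0.0284]
 [-0.131  -0.0005  0.029 ]
 [-0.1306 -0.0064  0.0308]
 [-0.1327 -0.0029  0.0318]
 [-0.1317 -0.0004  0.0321]
 [-0.134  -0.0027  0.0343]
 [-0.1304 -0.0066  0.0347]
 [-0.1323 -0.0004  0.0352]
 [-0.1355  0.0006  0.0358]
 [-0.1324 -0.009   0.0372]
 [-0.1314 -0.0065  0.0375]] [ 0.00766091 -0.0020845   0.02247453]
```

```bash
python3 plan.py -0.095,0.001,0.0105 -0.095,0.001,0.002
```

```text
nest pos -0.1400287113991301 -0.000735219199788346 0.01084462863627169 f [ 0.52222993 -1.1846005  -0.44953103] fnest 0.7684703652831534 j [ 0.17   0.568  2.193 -0.287  0.231 -0.906] gap 0.0006378815639760784
(-0.095, 0.001, 0.0105) [-4.43  0.17  0.8 ] None
(-0.095, 0.001, 0.002) [-4.29  0.17  1.64] None
```

>>> apply_moves --dp '[[-2.2,0.1,0.4],[-4.4,0.2,0.8],[-4.3,0.2,1.2],[-4.3,0.2,1.6],[-4.3,0.2,1.6]]' --angular '[[0,0,0],[0,0,0],[0,0,0],[0,0,0],[0,0,0]]' --hand '[0,0,0,0,0]'

```text
time_s: 11.08
tool_pos: [0.5013, 0.119, 0.0011]
tcp_rot: [0.109, 0.99, -0.01, 0.083]
force: [0.4, 1.2, 0.2]
finger_gap: 0.0005
```

```bash
python3 tip.py; python3 plan.py -0.085,0.001,0.002 -0.075,0.001,0.002 -0.049,0.001,0.002; python3 - <<'E'
from h import *
d=save('scene','s8');cv2.imwrite('pics/s8z.png',cv2.resize(d['img'][130:260,260:390],None,fx=4.5,fy=4.5))
E
```

```text
tcp -0.09653899433445136 0.0011420430096111807 0.0010644544582780816 f 0.11897080958007865 [0.3946566  1.21794256 0.20164809]
[[-0.0885 -0.0025  0.0209]
 [-0.0878 -0.      0.0209]
 [-0.0895  0.0004  0.0229]
 [-0.0864  0.002   0.0254]
 [-0.0923 -0.0072  0.0259]
 [-0.0891  0.0028  0.0264]
 [-0.0875 -0.006   0.0265]
 [-0.0891  0.      0.0271]
 [-0.0861 -0.0037  0.0272]
 [-0.0894 -0.0055  0.0283]
 [-0.0977 -0.0084  0.0285]
 [-0.1085 -0.0077  0.0293]] [ 0.00743366 -0.00428442  0.0253914 ]
nest pos -0.09636968978620877 0.0012038954570951503 0.0011881998066102448 f [-0.43891633 -0.36911883 -0.0424136 ] fnest -0.3476478462603207 j [ 0.138  0.614  2.103 -0.223  0.274 -1.003] gap 0.000446007001825341
(-0.085, 0.001, 0.002) [-1.13 -0.02  0.11] None
(-0.075, 0.001, 0.002) [-2.12 -0.02  0.28] None
(-0.049, 0.001, 0.002) [-4.68 -0.02  0.71] None
```

View pics/s8z.png

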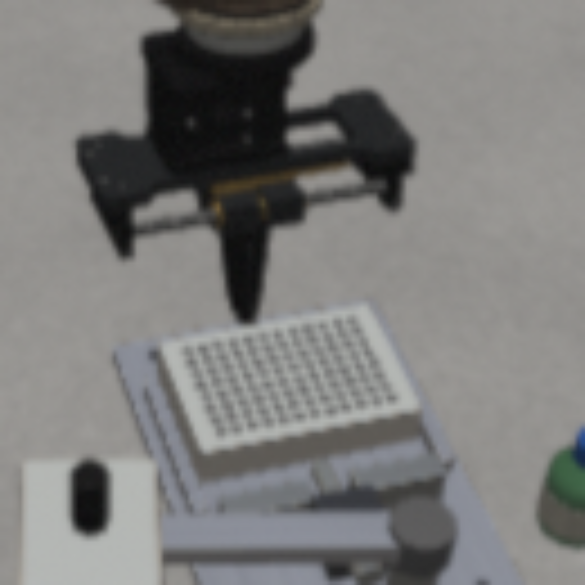

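The tip is just in front of the plate's near side, close to mid-length, at about z = 19 mm. I'll advance to contact gently.

>>> apply_moves --dp '[[-0.4,0.1,0.07],[-0.8,0.2,0.14],[-1.2,0.2,0.2],[-1.5,0.2,0.26],[-1.8,0.2,0.31],[-2.1,0.2,0.36],[-2.3,0.2,0.4],[-2.3,0.2,0.4]]' --angular '[[0,0,0],[0,0,0],[0,0,0],[0,0,0],[0,0,0],[0,0,0],[0,0,0],[0,0,0]]' --hand '[0,0,0,0,0,0,0,0]'

```text
time_s: 12.18
tool_pos: [0.5255, 0.1157, 0.0012]
tcp_rot: [0.109, 0.99, -0.01, 0.084]
force: [0.6, -0.2, 0.7]
finger_gap: 0.0005
```

```bash
python3 plan.py -0.053,0.003,0.001; python3 - <<'E'
from h import *
d=save('scene','s9');cv2.imwrite('pics/s9z.png',cv2.resize(d['img'][130:260,260:390],None,fx=4.5,fy=4.5))
E
```

```text
nest pos -0.07220940802444806 0.0032301770793357297 0.0011751635243087838 f [ 0.56675481 -0.19902311  0.72371408] fnest 0.5965484454121323 j [ 0.125  0.629  2.049 -0.191  0.309 -1.048] gap 0.0004728806642961047
(-0.053, 0.003, 0.001) [-1.89 -0.02  0.34] None
```

View pics/s9z.png

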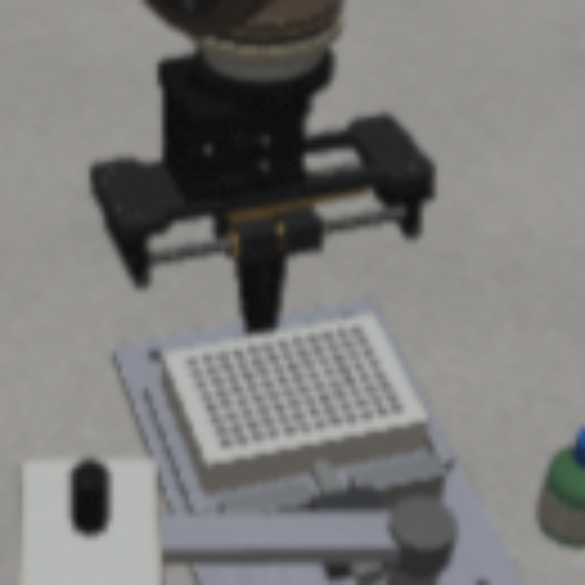

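Contact made: the plate has moved several mm (near-left corner from (160,342) to (163,352)) and stays square. I'll continue.

>>> apply_moves --dp '[[-0.2,0,0.04],[-0.4,0,0.07],[-0.6,0,0.1],[-0.8,0,0.14],[-1.0,0,0.17],[-1.2,0,0.2],[-1.4,0,0.24],[-1.5,0,0.26],[-1.5,0,0.26]]' --angular '[[0,0,0],[0,0,0],[0,0,0],[0,0,0],[0,0,0],[0,0,0],[0,0,0],[0,0,0],[0,0,0]]' --hand '[0,0,0,0,0,0,0,0,0]'

```text
time_s: 13.35
tool_pos: [0.5402, 0.1124, 0.0011]
tcp_rot: [0.109, 0.99, -0.01, 0.084]
force: [-4.7, 0.4, 1.7]
finger_gap: 0.0005
```

```bash
python3 plan.py -0.053,0.003,0.001; python3 - <<'E'
from h import *
d=save('scene','s10');cv2.imwrite('pics/s10z.png',cv2.resize(d['img'][130:260,260:390],None,fx=4.5,fy=4.5))
E
```

```text
nest pos -0.057225740942585084 0.003175036188485191 0.001099919986339716 f [-4.70082074  0.41986123  1.66380769] fnest -4.678960084196851 j [ 0.115  0.639  2.016 -0.173  0.331 -1.076] gap 0.0004546291044970276
(-0.053, 0.003, 0.001) [-0.41 -0.02  0.08] None
```

View pics/s10z.png

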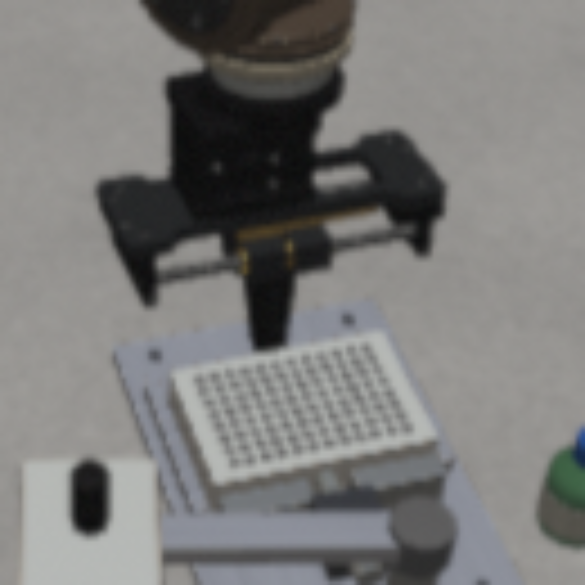

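The force has risen to 4.7 N as the plunger engages. I'll creep on from here.

>>> apply_moves --dp '[[-0.1,0,0.02],[-0.2,0,0.03],[-0.3,0,0.05],[-0.4,0,0.07],[-0.4,0,0.07]]' --angular '[[0,0,0],[0,0,0],[0,0,0],[0,0,0],[0,0,0]]' --hand '[0,0,0,0,0]'

```text
time_s: 14.02
tool_pos: [0.5439, 0.1115, 0.001]
tcp_rot: [0.109, 0.99, -0.01, 0.084]
force: [-6.3, 1.0, 1.7]
finger_gap: 0.0005
```

```bash
python3 plan.py
```

```text
nest pos -0.05340168475198956 0.0031528890405781392 0.0010422744241755585 f [-6.29508882  0.9504032   1.734177  ] fnest -6.3506330888589115 j [ 0.112  0.642  2.008 -0.169  0.337 -1.083] gap 0.0005186274574770723
```

>>> apply_moves --dp '[[-0.1,0,0.02],[-0.15,0,0.03],[-0.2,0,0.03],[-0.25,0,0.04],[-0.3,0,0.05],[-0.3,0,0.05]]' --angular '[[0,0,0],[0,0,0],[0,0,0],[0,0,0],[0,0,0],[0,0,0]]' --hand '[0,0,0,0,0,0]'

```text
time_s: 14.78
tool_pos: [0.5449, 0.1111, 0.0006]
tcp_rot: [0.109, 0.991, -0.01, 0.082]
force: [-13.2, 6.2, 5.5]
finger_gap: 0.0
```

```bash
python3 plan.py
```

```text
nest pos -0.05231144507842755 0.002986239093775522 0.0006295941505104416 f [-13.22490316   6.22350662   5.46121767] fnest -14.265258352886951 j [ 0.111  0.644  2.003 -0.165  0.344 -1.088] gap 1.5700356709624026e-05
```

>>> apply_moves --dp '[[-0.05,0,0],[-0.1,0,0],[-0.15,0,0],[-0.15,0,0],[-0.15,0,0],[-0.15,0,0],[-0.15,0,0],[-0.15,0,0]]' --angular '[[0,0,0],[0,0,0],[0,0,0],[0,0,0],[0,0,0],[0,0,0],[0,0,0],[0,0,0]]' --hand '[0,0,0,0,0,0,0,0]'

```text
time_s: 15.78
tool_pos: [0.545, 0.111, 0.0006]
tcp_rot: [0.109, 0.991, -0.01, 0.08]
force: [-18.6, 8.0, 7.0]
finger_gap: 0.0004
```

```bash
python3 plan.py;python3 - <<'E'
from h import *
d=save('scene','s11');cv2.imwrite('pics/s11z.png',cv2.resize(d['img'][130:260,260:390],None,fx=4.5,fy=4.5))
d=save('top','t11');cv2.imwrite('pics/t11z.png',cv2.resize(d['img'][115:240,190:320],None,fx=4.5,fy=4.5,interpolation=2))
E
```

```text
nest pos -0.05219009249978621 0.0028331383009296096 0.0005940533743298906 f [-18.60222886   8.04252758   6.9658076 ] fnest -19.910121300551882 j [ 0.111  0.645  2.001 -0.163  0.348 -1.091] gap 0.00036056833586260007
```

View pics/s11z.png

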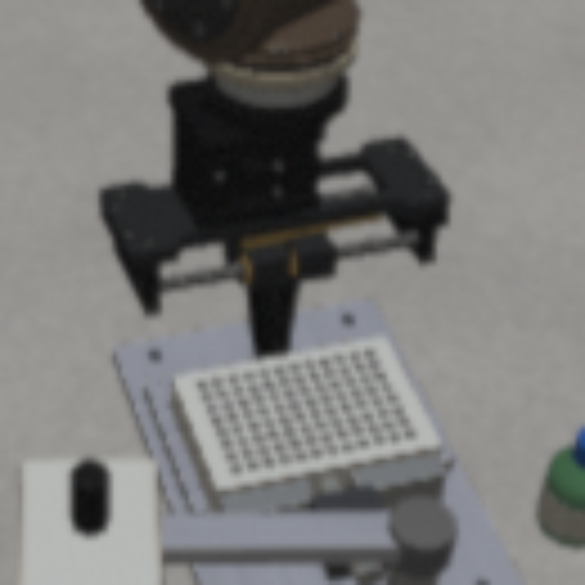

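View pics/t11z.png

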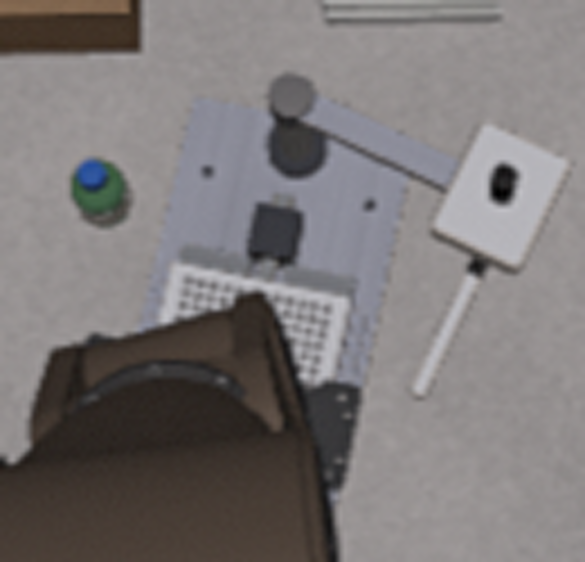

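```bash
python3 - <<'E'
from h import *
a=-.2203; ex=np.array([np.cos(a),np.sin(a),0]); ey=np.array([-ex[1],ex[0],0]); o=np.array([.5953,.0968,0])
N=lambda p:np.array([(p-o)@ex,(p-o)@ey,p[2]]).round(4)
d=dict(np.load('pics/t11.npz'))
im=d['img'].astype(float).max(2)
# far edge of plate: sub-pixel, scan along nest x at several y, brightness crossing at z=.037
K,R_,t=d['K'],d['R'],d['t']
P=[]
for y in np.arange(-.055,.056,.005):
    xs=np.arange(.025,.06,.0005)
    X=o+xs[:,None]*ex+y*ey; X[:,2]=.037
    c=(K@(R_@X.T+t[:,None])); uv=(c[:2]/c[2]).astype(np.float32)
    v=cv2.remap(im.astype(np.float32),uv[0][None],uv[1][None],1)[0]
    g=np.gradient(v); i=g.argmin(); P.append((y,xs[i])); 
P=np.array(P);print(P[:,1].round(4)); m=abs(P[:,1]-np.median(P[:,1]))<.003; print(np.polyfit(P[m,0],P[m,1],1),m.sum())
k=N(pt(d,190+503.5/4.5-.5,115+184.5/4.5-.5,.138));print('lamp',np.arctan2(-k[1],.15-k[0]))
E
python3 plan.py | head -1
```

```text
[0.043  0.043  0.0435 0.0425 0.043  0.0435 0.0435 0.0435 0.0595 0.0535
 0.0415 0.0595 0.056  0.042  0.042  0.0435 0.043  0.043  0.0435 0.044
 0.0435 0.0435 0.0425]
[0.00118231 0.04302507] 19
lamp 1.3244054568553831
nest pos -0.05220181603280615 0.0028021583480769227 0.0005800447160474315 f [-19.44401378   8.32570562   6.38568059] fnest -20.793442647415578 j [ 0.111  0.645  2.001 -0.163  0.348 -1.091] gap 0.00031618262616037266
```

The far edge is at nest x = 43.0 mm, right on the stop. It is square to 0.001 rad, the push is a steady 20 N and the lamp is at 1.32 rad. Handing in.

```bash
python3 -c "
from workcell import r
print(r.close_job()); print(r.read_state()['force'])"
```

```text
the job is handed in; nothing more can be done
None
the job is handed in; nothing more can be done
```

I swung the lamp arm clear to the right, then pushed the plate home with the closed fingertips. I handed in at about 16 s, still pressing; no verdict was reported.

**Last checks**
- **Lamp:** about 1.32 rad, past the 1.0 rad limit.
- **Plate:** its far side is at nest x = 43.0 mm, on the stop bar, and about 0.001 rad off square.
- **Push:** about 20 N along the nest and steady, with about 6–7 N bearing down. When the plate met the stop, the force jumped from 6 N to 14 N and the fingers stopped advancing. I could not read the plate–stop force or the plunger travel directly, so both are inferred from this.
- **Bystanders:** the flask and marker look unmoved in the last picture. I did not measure the others, and the arm did not go near them.

**What went wrong or disagreed**
- **Missed first sweep:** it passed over the knob without moving the lamp. The cameras showed the fingertips about 17 mm behind the reported TCP, not 11 mm ahead as stated. I worked to the camera figure from then on, and the second sweep worked.
- **Tip height:** I meant to check it by touching the bench but used camera depth instead, so the push height of about 19 mm was not confirmed by touch.

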